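Tare the bench scale through its shuttered well

TASK

Tare the bench scale with the empty dish on it: push the shutter by its orange rib all the way open, reach down into the well and press the sunken blue key right down, keep it down for a good second and let it come up again, then push the shutter fully closed. Nothing needs picking up; leave the dish on the pan, and everything else on the worktop where they are.

Things in the scene. Friction and masses are not known exactly. Their poses are not given: they have to be found in the camera images.
- scale: white bench scale, fixed to the worktop, 180 (its x) x 190 (its y) x 48 mm high. Origin: centre of its underside; z up; x points from the key side to the pan side, y from the well towards the flat display (at x -50, y +73 mm). It stands either left or right of the stereo microscope, its x axis within 0.25 rad of straight away from the robot
- pan (a point): centre of the top of the scale's round steel pan (98 mm across), 60 mm above the worktop, at x +37, y 0 mm in the scale
- well (a point): centre of the mouth of the shuttered well, level with the scale's top (48 mm above the worktop), at x -50, y -50 mm in the scale; same axes as the scale. The well is square, 46 x 46 mm, sides along the scale's x and y, 34 mm deep. Two rails 5 mm high run along y beside the shutter, 54 mm apart inside
- key_top (a point): centre of the top of the round blue key (25 mm across) in the middle of the well; key up, its top is 22 mm below the well's mouth (26 mm above the worktop). Moves with the key
- key (a joint): travel of the key, m: 0 = up, 0.005 = fully down. A spring pushes it back: 1.3 N at the start, 4.6 N fully down; then a hard stop
- rib_top (a point): middle of the top of the shutter's orange rib, 19.5 mm above the scale's top (67.5 mm above the worktop). The rib is 36 mm long along the scale's x, 7 mm thick along y, and stands 16 mm above the dark shutter plate (52 x 53 mm, its top 51.5 mm above the worktop). Moves with the shutter; same axes as the scale
- shutter (a joint): travel of the shutter along the scale's +y, m: 0 = closed (right over the well), 0.06 = fully open, a hard stop at each end. It slides with about 2 N of friction and stays where it is left; at the start it may stand up to 0.012 open. The well is wholly uncovered from about 0.05
- dish: empty clear petri dish, loose, 60 mm across, 14 mm high, on the pan; origin: centre of its underside
- specimen_tray: grey specimen tray, 150 x 220 x 26 mm, fixed, on the other side of the stereo microscope from the scale; origin: centre of its underside. Bystander
- specimen_3: cast specimen puck (cylinder 30 mm across, 13 mm high, red) lying in the tray; origin centre of its underside. Bystander
- specimen_4: cast specimen puck (cylinder 30 mm across, 18 mm high, green) lying in the tray; origin centre of its underside. Bystander
- specimen_5: cast specimen puck (cylinder 30 mm across, 15 mm high, ochre) lying in the tray; origin centre of its underside. Bystander
- loupe: black eyepiece loupe, 39 mm across, 38 mm high, standing loose; origin: centre of its underside. Bystander
- usb_stick: orange USB stick, 56 x 18 x 9 mm, loose; origin: centre of its underside. Bystander
Mind the look-alikes: they are no part of the job. Leave any turquoise look-alike of the dish alone.

How it is judged:
By the outcome, as a careful person would: the job done as asked, in the order asked, and still so for the second after the job is handed in, with the robot touching nothing.
It also fails if it takes over 54 s, if anything falls off the work surface, if the arm or the gripper's body presses on something with over 40 N, if the wrist force passes 120 N, or if a joint passes its speed limit or range.

ROBOT

A 7-joint arm with a two-finger parallel gripper is mounted at the origin on a cart in front of the work surface, level with it; the furniture and walls round the work are solid. World frame = base frame: x ahead of the robot, y to its left, z up, the work surface at z = 0. Lengths are in m, angles in degrees, forces in N, time in s.
With the tool pointing down it reaches from about 0.35 to 0.9 m from the base axis. Payload 19.9 kg.
Tool frame: the origin (TCP) lies at the very end of the fingers, on their centre line; the grasp point (between the pads) lies 19 mm behind it; z points along the fingers, y is the direction in which the jaws open and shut (so a half turn about z gives the same grasp; the last joint's range is limited). The gripper opens to 94 mm and grips with 3 to 60 N. Pads are 16 mm wide; open, the fingers measure 119 mm over their backs; the gripper's body (75 mm by 177 mm) begins 78 mm behind the grasp point.
Start: joints at [65.289, 23.915, -0.59, 92.452, 0.269, 63.638, -3.037], TCP at [0.237, -0.578, 0.205] pointing down, gripper open.
Joint ranges: [-161.28, 161.28], [-22.2, 115.67], [-73.04, 71.86], [3.21, 147.25], [-68.34, 248.33], [10.77, 114.83], [-161.83, 161.83]. Speed limits (degrees/s): [108.29, 108.29, 136.94, 136.94, 172.46, 172.46, 172.46].

INTERFACE

Orientations are given as [roll, pitch, yaw] about the fixed x, y, z axes, in that order (R = Rz(yaw) Ry(pitch) Rx(roll)).
In Python, from workcell import r gives the robot as it stands. The module is installed in compiled form; this text tells all that it offers.
- The arm moves only by the tool jog_arm, never from a script. Its argument "rows" is a list that holds one entry, the list of rows, each a list of 7 numbers: the shift along the tool's x, y, z in cm, then the turn, a rotation vector about the tool's x, y, z in degrees, then the closure, from 0 (fully open) to 1 (shut). A call has exactly 10 rows; each row shifts and turns the commanded pose from where the row before left it, along the tool's axes as they then stand; what a row does not reach is not made up. A row lasts 1/10 s, in which the tool goes at most 50 mm and 8.59 degrees, less where a joint would pass 70% of its speed; a pose out of reach is approached as far as the arm can. A call is refused whole if a number of a shift passes 5 or a number of a turn 8.59, either way. A call with a gripper value outside its range is refused whole. The fingers move at their own pace and stop on an object; "grip_force" is the grip in N (left out, the last holds). Time passes only in rows, so rows that do not move let the fingers close, or fill a call up. It gives the time, the measured TCP pose, the force and the opening at its end, in the units of the state.
- r.observe(): the state, without advancing time (a new reading comes with each control period).
- r.read_camera(name): name is "side" or "top"; returns a dict with "frame" (420x560x3 uint8, blue, green, red), "intrinsics" (3x3 intrinsics, pixels), "pose" (4x4, takes a point from camera to world coordinates). Camera axes: x right, y up, looking along -z (the intrinsics and any distortion apply to the point x, -y, -z); pixel columns grow to the right and rows downward; lengths in m; the calibration is good to about 2 mm. A picture is of the moment at which its call begins. There is no depth.
- r.sign_off(): hands the job in, once; it reports no verdict.
The state is a dict: "time_s": time; "joint_pos": joint angles; "qd": joint speeds; "joint_torque": joint torques, N m; "ee_pos": TCP position; "orientation": TCP orientation; "ft_force": force on the tool from outside, world axes, zero at the start; "wrist_torque": the same for the moment, N m; "gripper_width": finger opening in m.
Only numpy, scipy, OpenCV 4.12 (cv2) and the standard library are available. Lean on these libraries where they do the work, as an engineer would, in place of code of your own. Each camera call takes 0.05 s, during which the arm holds its last target.

## Working session

There is one attempt and no reset: what is moved stays moved. The work goes in short steps, Python scripts to look and compute and a tool call to move; the robot and the scene stay as the last step left them, time stands still between calls to the robot, and variables do not carry over. Pictures are saved under pics/ and viewed, and the job is handed in when it is done.

Besides the shell and the picture viewer there is one more tool, called after "Emit:" as name(argument=value, ...) on one line, values as JSON. jog_arm: Moves the arm, as the interface text tells. Its arguments: {"type":"object","properties":{"rows":{"type":"array"},"grip_force":{"type":"number"}},"required":["rows"]}

```bash
mkdir -p pics; python3 - <<'E'
from workcell import r
import cv2,json
s=r.observe();print(s['time_s'],s['ee_pos'],s['orientation'],s['gripper_width'],s['ft_force'])
for n in('side','top'):
    c=r.read_camera(n);cv2.imwrite(f'pics/{n}0.png',c['frame']);print(n,c['intrinsics'].tolist(),c['pose'].round(4).tolist(),[k for k in c])
E
```

```text
0.0 [ 0.23735292 -0.5777871   0.20484952] [-1.79934445e+02  4.37015762e-03  2.23347034e+01] 0.09400095318810973 [ 0.31934775  0.10523213 -0.84500092]
side [[508.029470388865, 0.0, 285.1931805677841], [0.0, 508.029470388865, 202.2885418879319], [0.0, 0.0, 1.0]] [[0.9736, 0.1596, -0.163, 0.2827], [-0.2269, 0.6039, -0.7641, -1.0352], [-0.0235, 0.7809, 0.6242, 0.9208], [0.0, 0.0, 0.0, 1.0]] ['frame', 'intrinsics', 'pose']
top [[382.9290792809215, 0.0, 272.7382778795011], [0.0, 382.9290792809215, 209.5665923262321], [0.0, 0.0, 1.0]] [[-0.0361, 0.9789, -0.2011, 0.3097], [-0.9993, -0.0357, 0.0056, 0.0192], [-0.0017, 0.2012, 0.9796, 1.0263], [0.0, 0.0, 0.0, 1.0]] ['frame', 'intrinsics', 'pose']
```

View pics/side0.png

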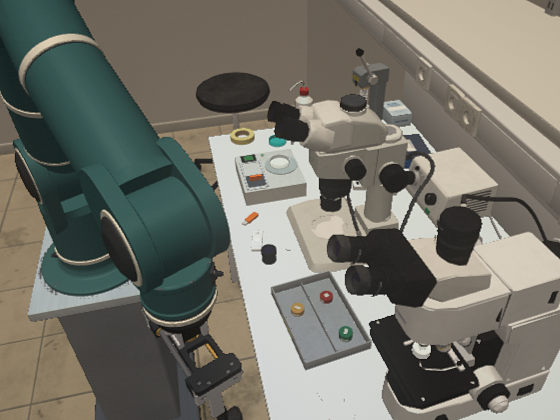

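View pics/top0.png

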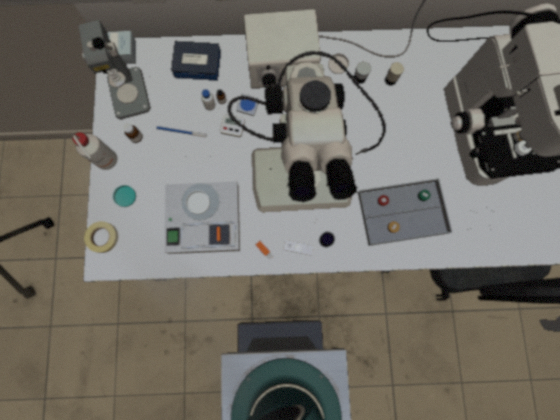

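```bash
python3 - <<'E'
import cv2
a=cv2.imread('pics/top0.png')[172:262,150:260];cv2.imwrite('pics/topc.png',cv2.resize(a,None,fx=7,fy=6.6,interpolation=cv2.INTER_CUBIC)[:,:])
a=cv2.imread('pics/side0.png')[130:215,225:320];cv2.imwrite('pics/sidec.png',cv2.resize(a,None,fx=7,fy=7,interpolation=cv2.INTER_CUBIC))
E
```

```text
(no output)
```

View pics/topc.png

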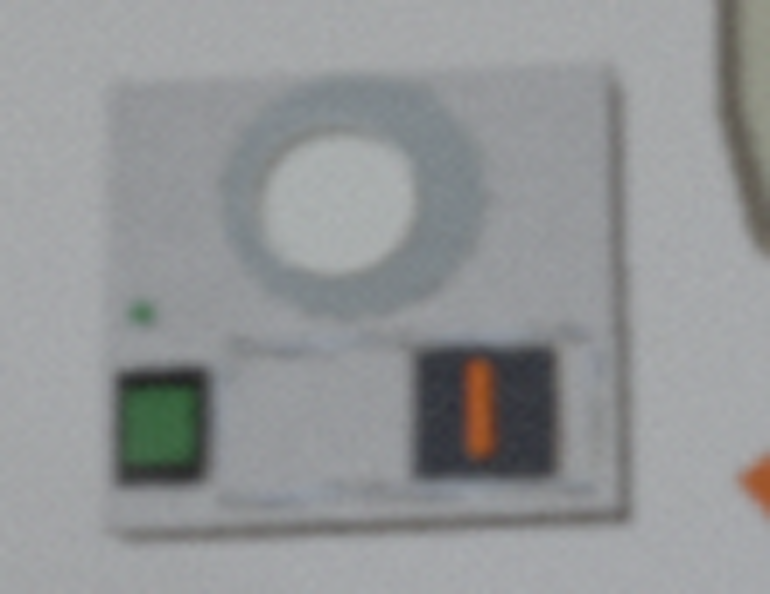

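View pics/sidec.png

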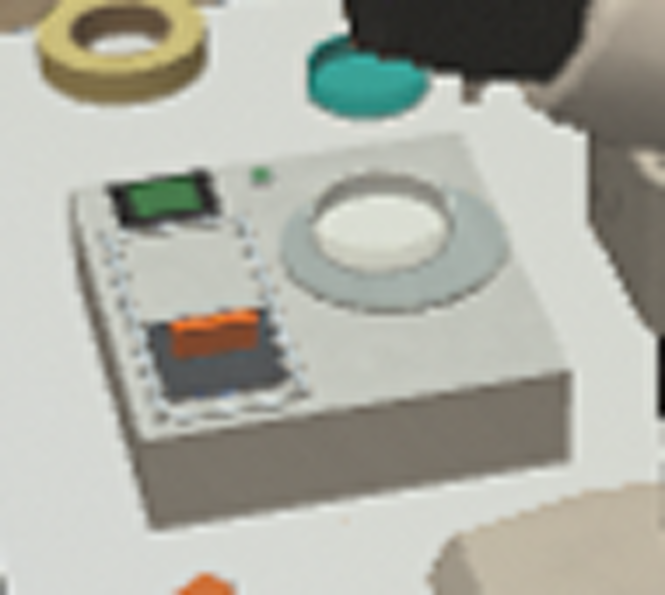

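```bash
cat > h.py <<'E'
import numpy as np,cv2
from scipy.optimize import least_squares
K={'side':np.array([[508.029,0,285.193],[0,508.029,202.2885],[0,0,1]]),'top':np.array([[382.929,0,272.738],[0,382.929,209.5666],[0,0,1]])}
from workcell import r
P={n:np.array(r.read_camera(n)['pose']) for n in ()}
P['side']=np.array([[0.9736,0.1596,-0.163,0.2827],[-0.2269,0.6039,-0.7641,-1.0352],[-0.0235,0.7809,0.6242,0.9208],[0,0,0,1]])
P['top']=np.array([[-0.0361,0.9789,-0.2011,0.3097],[-0.9993,-0.0357,0.0056,0.0192],[-0.0017,0.2012,0.9796,1.0263],[0,0,0,1]])
def proj(n,X):
    c=(np.atleast_2d(X)-P[n][:3,3])@P[n][:3,:3]
    q=np.c_[c[:,0],-c[:,1],-c[:,2]]@K[n].T
    return q[:,:2]/q[:,2:]
def ray(n,uv,z):
    d=np.linalg.inv(K[n])@[uv[0],uv[1],1]; d=P[n][:3,:3]@[d[0],-d[1],-d[2]]; o=P[n][:3,3]
    return o+d*(z-o[2])/d[2]
def s2w(p,X):
    X=np.atleast_2d(X);c,s=np.cos(p[2]),np.sin(p[2])
    return np.c_[p[0]+c*X[:,0]-s*X[:,1],p[1]+s*X[:,0]+c*X[:,1],X[:,2]]
E
python3 - <<'E'
from h import *
M=np.array([[.09,.095,.048],[.09,-.095,.048],[-.09,-.095,.048],[-.09,.095,.048],[.037,0,.06]])
ct=np.array([[108,82],[610,66],[622,515],[112,530],[354,197]],float)
cs=np.array([[460,135],[570,372],[145,438],[72,190],[395,247]],float)
t=(ct+.5)/[7,6.6]-.5+[150,172]; s=(cs+.5)/7-.5+[225,130]
O={'top':t,'side':s}
for ns in(['top'],['side'],['top','side']):
    f=lambda p:np.concatenate([(proj(n,s2w(p,M))-O[n]).ravel() for n in ns])
    q=least_squares(f,[.4,.3,0]);print(ns,q.x.round(4),np.rad2deg(q.x[2]).round(2));print(q.fun.reshape(-1,2).round(2).tolist())
p=q.x
rt=(np.array([480,408])+.5)/[7,6.6]-.5+[150,172]; rs=(np.array([215,318])+.5)/7-.5+[225,130]
c,sn=np.cos(p[2]),np.sin(p[2])
for n,u in(('top',rt),('side',rs)):
    w=ray(n,u,.0675); d=w[:2]-p[:2]; print(n,w.round(4),'scale',c*d[0]+sn*d[1],-sn*d[0]+c*d[1])
for nm,X in(('well',[-.05,-.05,.048]),('pan',[.037,0,.06])):print(nm,s2w(p,X).round(4))
E
```

```text
['top'] [0.4998 0.1996 0.0071] 0.41
[[0.26, 0.3], [0.35, -0.31], [0.36, -0.42], [-1.24, 0.54], [0.3, -0.14]]
['side'] [0.4998 0.1997 0.0029] 0.16
[[0.41, -0.39], [0.36, 0.15], [-0.43, 0.59], [-0.32, 0.07], [-0.01, -0.67]]
['top', 'side'] [0.4998 0.1997 0.0057] 0.33
[[0.3, 0.24], [0.39, -0.26], [0.3, -0.37], [-1.3, 0.49], [0.31, -0.14], [0.31, -0.41], [0.43, 0.1], [-0.32, 0.64], [-0.39, 0.13], [-0.01, -0.68]]
top [0.4502 0.1537 0.0675] scale -0.04988447825602489 -0.04572670352885112
side [0.4505 0.1545 0.0675] scale -0.049523995718006565 -0.04484690706098199
well [[0.4501 0.1494 0.048 ]]
pan [[0.5368 0.1999 0.06  ]]
```

```bash
python3 - <<'E'
from h import *
a=cv2.imread('pics/side0.png')[80:240,240:420];cv2.imwrite('pics/sc2.png',cv2.resize(a,None,fx=4,fy=3.7))
for T,S in(((342,190),(290,132)),((302,192),(275,115))):
    f=lambda X:np.r_[(proj('top',X)-T).ravel(),(proj('side',X)-S).ravel()]
    q=least_squares(f,[.5,0,.3]);print(q.x.round(3),q.fun.round(1))
for uv in((253,205),(349,200),(263,248),(326,239)):print(uv,ray('top',uv,.02).round(3))
E
```

```text
[ 0.486 -0.112  0.355] [ 0.1 -3.6 -4.1  1.4]
[ 0.477 -0.038  0.361] [ 0.  -0.3 -0.4  0.1]
(253, 205) [0.531 0.066 0.02 ]
(349, 200) [ 0.535 -0.193  0.02 ]
(263, 248) [0.414 0.043 0.02 ]
(326, 239) [ 0.432 -0.124  0.02 ]
```

View pics/sc2.png

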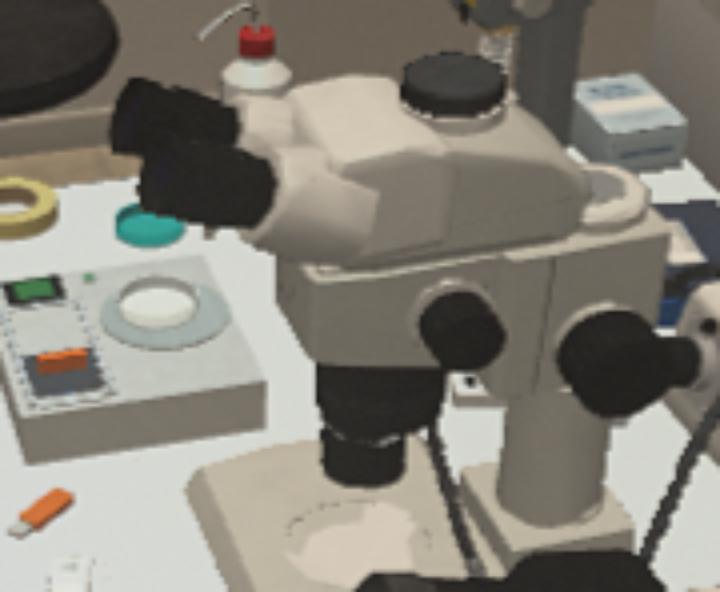

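Emit:
jog_arm(rows=[[[0, -2, 0, 0, 0, 7.4, 1], [0, -4, 0, 0, 0, 7.4, 1], [0, -4, 0, 0, 0, 7.4, 1], [0, -4, 0, 0, 0, 0, 1], [0, -4, 0, 0, 0, 0, 1], [0, -4, 0, 0, 0, 0, 1], [0, -4, 0, 0, 0, 0, 1], [0, -3, 0, 0, 0, 0, 1], [0, 0, 0, 0, 0, 0, 1], [0, 0, 0, 0, 0, 0, 1]]], grip_force=40)

```text
time_s: 1.1
ee_pos: [0.214, -0.2914, 0.2057]
orientation: [180.0, -0.0, 0.2]
ft_force: [-0.4, -0.1, 0.5]
gripper_width: 0.0175
```

Emit:
jog_arm(rows=[[[2.5, -2, 0, 0, 0, 0, 1], [2.5, -2.5, 0, 0, 0, 0, 1], [2.5, -2.5, 0, 0, 0, 0, 1], [2.5, -3, 0, 0, 0, 0, 1], [2, -3, 0, 0, 0, 0, 1], [1.5, -3, 0, 0, 0, 0, 1], [1, -3.5, 0, 0, 0, 0, 1], [0.5, -3.5, 0, 0, 0, 0, 1], [0.5, -3, 0, 0, 0, 0, 1], [0, -2, 0, 0, 0, 0, 1]]])

```text
time_s: 2.1
ee_pos: [0.3692, -0.0095, 0.2055]
orientation: [-179.9, -0.0, 0.2]
ft_force: [-0.1, 0.0, -0.3]
gripper_width: 0.0006
```

Emit:
jog_arm(rows=[[[0, -3, 0, 0, 0, 0, 1], [0, -3, 0, 0, 0, 0, 1], [1, -3, 0, 0, 0, 0, 1], [2, -2.4, 1, 0, 0, 0, 1], [2, -2, 2, 0, 0, 0, 1], [2, 0, 2, 0, 0, 0, 1], [1.1, 0, 2, 0, 0, 0, 1], [0, 0, 2, 0, 0, 0, 1], [0, 0, 1, 0, 0, 0, 1], [0, 0, 0, 0, 0, 0, 1]]])

```text
time_s: 3.1
ee_pos: [0.4485, 0.1229, 0.1043]
orientation: [-180.0, 0.2, 0.1]
ft_force: [0.2, -0.9, 0.7]
gripper_width: 0.0006
```

```bash
python3 - <<'E'
from workcell import r
import cv2
s=r.observe();print(s['ee_pos'],s['ft_force'])
f=r.read_camera('side')['frame'];cv2.imwrite('pics/s1.png',cv2.resize(f[80:220,190:340],None,fx=5,fy=4.2,interpolation=cv2.INTER_CUBIC))
f=r.read_camera('top')['frame'];cv2.imwrite('pics/t1.png',cv2.resize(f[150:290,130:270],None,fx=5,fy=4.2,interpolation=cv2.INTER_CUBIC))
E
```

```text
[0.44853705 0.12288459 0.10429263] [ 0.24100569 -0.85985163  0.72078871]
```

View pics/s1.png

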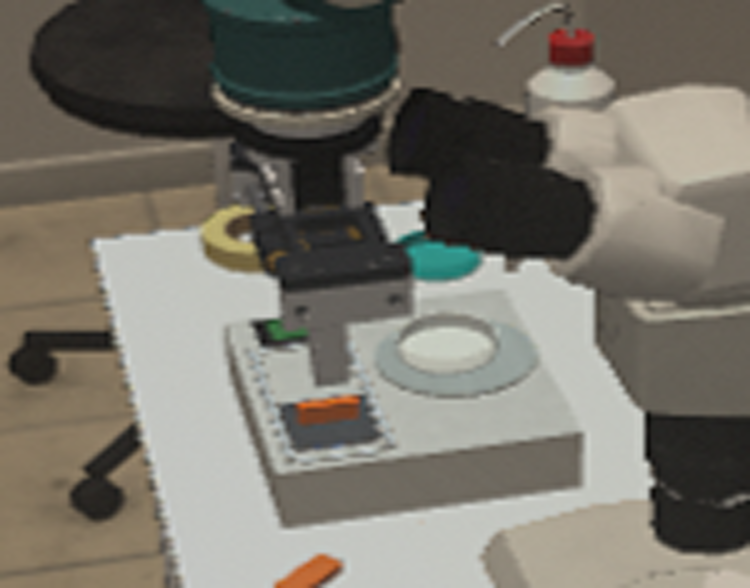

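View pics/t1.png

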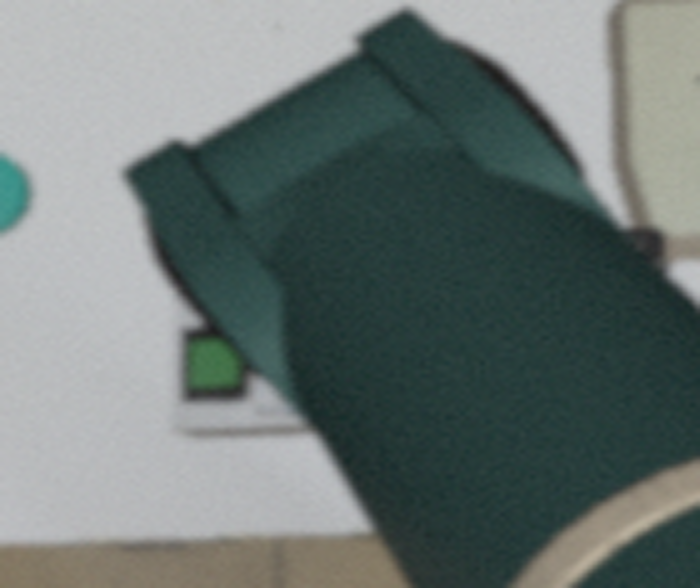

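The tool (tip near pixel 330,383 of the side crop) hangs above the plate, on the robot's-right side of the rib (330,408). It is clear of the microscope, so I'll lower it.

Emit:
jog_arm(rows=[[[0.1, 0.1, 1, 0, 0, 0, 1], [0, 0, 1, 0, 0, 0, 1], [0, 0, 1, 0, 0, 0, 1], [0, 0, 0.8, 0, 0, 0, 1], [0, 0, 0.5, 0, 0, 0, 1], [0, 0, 0.2, 0, 0, 0, 1], [0, 0, 0, 0, 0, 0, 1], [0, 0, 0, 0, 0, 0, 1], [0, 0, 0, 0, 0, 0, 1], [0, 0, 0, 0, 0, 0, 1]]])

```text
time_s: 4.2
ee_pos: [0.4501, 0.1223, 0.0607]
orientation: [-180.0, -0.0, 0.1]
ft_force: [0.3, -0.2, 0.1]
gripper_width: 0.0002
```

Emit:
jog_arm(rows=[[[0, 0, 0.3, 0, 0, 0, 1], [0, -0.6, 0, 0, 0, 0, 1], [0, -0.8, 0, 0, 0, 0, 1], [0, -0.8, 0, 0, 0, 0, 1], [0, -0.9, 0, 0, 0, 0, 1], [0, -0.9, 0, 0, 0, 0, 1], [0, -0.9, 0, 0, 0, 0, 1], [0, -0.9, 0, 0, 0, 0, 1], [0, -0.5, 0, 0, 0, 0, 1], [0, -0.2, 0, 0, 0, 0, 1]]])

```text
time_s: 5.2
ee_pos: [0.4496, 0.188, 0.0574]
orientation: [-180.0, 0.0, 0.2]
ft_force: [-1.4, -2.6, 1.9]
gripper_width: 0.0005
```

Emit:
jog_arm(rows=[[[0, -0.2, 0, 0, 0, 0, 1], [0, -0.2, 0, 0, 0, 0, 1], [0, -0.1, 0, 0, 0, 0, 1], [0, -0.1, 0, 0, 0, 0, 1], [0, 0, 0, 0, 0, 0, 1], [0, 0, 0, 0, 0, 0, 1], [0, 0, 0, 0, 0, 0, 1], [0, 0, 0, 0, 0, 0, 1], [0, 0, 0, 0, 0, 0, 1], [0, 0, 0, 0, 0, 0, 1]]])

```text
time_s: 6.2
ee_pos: [0.4499, 0.1933, 0.0575]
orientation: [-180.0, -0.0, 0.1]
ft_force: [-1.3, -0.6, -0.1]
gripper_width: 0.0007
```

Emit:
jog_arm(rows=[[[0, -0.1, 0, 0, 0, 0, 1], [0, -0.1, 0, 0, 0, 0, 1], [0, -0.1, 0, 0, 0, 0, 1], [0, 0, 0, 0, 0, 0, 1], [0, 0, 0, 0, 0, 0, 1], [0, 0, 0, 0, 0, 0, 1], [0, 0, 0, 0, 0, 0, 1], [0, 0, 0, 0, 0, 0, 1], [0, 0, 0, 0, 0, 0, 1], [0, 0, 0, 0, 0, 0, 1]]])

```text
time_s: 7.2
ee_pos: [0.4498, 0.1951, 0.0574]
orientation: [179.9, 0.0, 0.1]
ft_force: [-0.2, -9.3, 3.8]
gripper_width: 0.0005
```

```bash
python3 - <<'E'
from workcell import r
import cv2
f=r.read_camera('side')['frame'];cv2.imwrite('pics/s2.png',cv2.resize(f[130:215,225:320],None,fx=7,fy=7,interpolation=cv2.INTER_CUBIC))
E
```

```text
(no output)
```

View pics/s2.png

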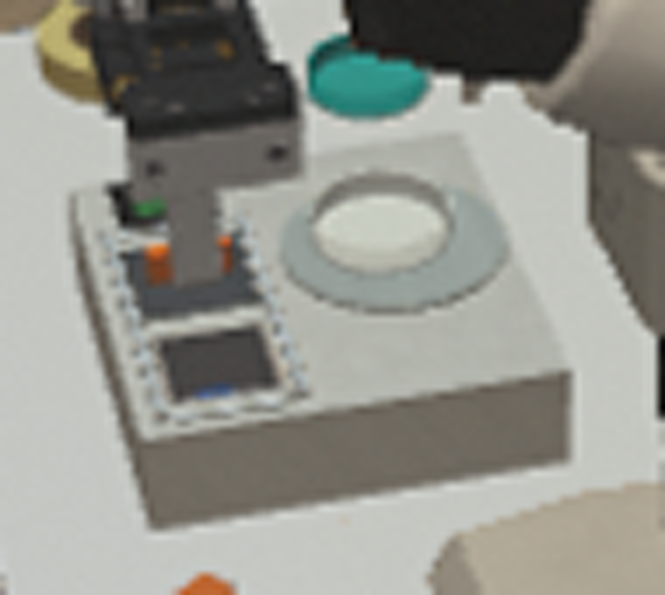

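The shutter is open: the well is uncovered with the blue key just visible at (215,392), and I felt about 9 N at the stop. Next I back off, lift, move over the well and go down.

Emit:
jog_arm(rows=[[[0, 0.5, 0, 0, 0, 0, 1], [0, 0.5, -1, 0, 0, 0, 1], [0, 1, -1, 0, 0, 0, 1], [0, 1.2, 0, 0, 0, 0, 1], [0, 1, 0, 0, 0, 0, 1], [0, 0.4, 0, 0, 0, 0, 1], [0, 0, 0, 0, 0, 0, 1], [0, 0, 1, 0, 0, 0, 1], [0, 0, 1, 0, 0, 0, 1], [0, 0, 0, 0, 0, 0, 1]]])

```text
time_s: 8.25
ee_pos: [0.4488, 0.1504, 0.0558]
orientation: [180.0, 0.1, 0.2]
ft_force: [0.1, 0.2, -0.6]
gripper_width: 0.0003
```

Emit:
jog_arm(rows=[[[0.1, 0, 0.5, 0, 0, 0, 1], [0, 0, 0.7, 0, 0, 0, 1], [0, 0, 0.7, 0, 0, 0, 1], [0, 0, 0.5, 0, 0, 0, 1], [0, 0, 0.3, 0, 0, 0, 1], [0, 0, 0, 0, 0, 0, 1], [0, 0, 0, 0, 0, 0, 1], [0, 0, 0, 0, 0, 0, 1], [0, 0, 0, 0, 0, 0, 1], [0, 0, 0, 0, 0, 0, 1]]])

```text
time_s: 9.25
ee_pos: [0.451, 0.1503, 0.0306]
orientation: [-180.0, -0.0, 0.1]
ft_force: [-0.3, 0.6, 0.3]
gripper_width: 0.0004
```

Emit:
jog_arm(rows=[[[0, 0, 0.3, 0, 0, 0, 1], [0, 0, 0.2, 0, 0, 0, 1], [0, 0, 0.2, 0, 0, 0, 1], [0, 0, 0.2, 0, 0, 0, 1], [0, 0, 0.1, 0, 0, 0, 1], [0, 0, 0.1, 0, 0, 0, 1], [0, 0, 0, 0, 0, 0, 1], [0, 0, 0, 0, 0, 0, 1], [0, 0, 0, 0, 0, 0, 1], [0, 0, 0, 0, 0, 0, 1]]])

```text
time_s: 10.25
ee_pos: [0.4511, 0.1503, 0.0205]
orientation: [179.9, -0.0, 0.1]
ft_force: [-10.6, -5.6, 38.4]
gripper_width: 0.0005
```

Emit:
jog_arm(rows=[[[0, 0, -0.04, 0, 0, 0, 1], [0, 0, 0, 0, 0, 0, 1], [0, 0, 0, 0, 0, 0, 1], [0, 0, 0, 0, 0, 0, 1], [0, 0, 0, 0, 0, 0, 1], [0, 0, 0, 0, 0, 0, 1], [0, 0, 0, 0, 0, 0, 1], [0, 0, 0, 0, 0, 0, 1], [0, 0, 0, 0, 0, 0, 1], [0, 0, 0, 0, 0, 0, 1]]])

```text
time_s: 11.25
ee_pos: [0.4511, 0.1503, 0.0207]
orientation: [180.0, -0.0, 0.1]
ft_force: [-7.8, -3.8, 30.2]
gripper_width: 0.0003
```

Held fully down at about 30 N for over a second. I'll hold a little longer, then come straight up.

Emit:
jog_arm(rows=[[[0, 0, 0, 0, 0, 0, 1], [0, 0, 0, 0, 0, 0, 1], [0, 0, 0, 0, 0, 0, 1], [0, 0, 0, 0, 0, 0, 1], [0, 0, -0.3, 0, 0, 0, 1], [0, 0, -0.5, 0, 0, 0, 1], [0, 0, -0.8, 0, 0, 0, 1], [0, 0, -1, 0, 0, 0, 1], [0, 0, -1.5, 0, 0, 0, 1], [0, 0, -1.5, 0, 0, 0, 1]]])

```text
time_s: 12.25
ee_pos: [0.4508, 0.1504, 0.0772]
orientation: [-180.0, 0.0, 0.1]
ft_force: [0.3, -0.5, -0.7]
gripper_width: 0.0006
```

Emit:
jog_arm(rows=[[[0, 0, -1, 0, 0, 0, 1], [0, -0.6, -1, 0, 0, 0, 1], [0, -1.5, 0, 0, 0, 0, 1], [0, -2, 0, 0, 0, 0, 1], [0, -2, 0, 0, 0, 0, 1], [0, -1.5, 0, 0, 0, 0, 1], [0, -1, 0, 0, 0, 0, 1], [0, -0.2, 0, 0, 0, 0, 1], [0, 0, 0, 0, 0, 0, 1], [0, 0, 0, 0, 0, 0, 1]]])

```text
time_s: 13.25
ee_pos: [0.4507, 0.2375, 0.0958]
orientation: [180.0, 0.0, 0.1]
ft_force: [-0.2, -0.3, 0.0]
gripper_width: 0.0006
```

```bash
python3 - <<'E'
from workcell import r
import cv2
f=r.read_camera('side')['frame'];cv2.imwrite('pics/s3.png',cv2.resize(f[130:215,225:320],None,fx=7,fy=7,interpolation=cv2.INTER_CUBIC))
E
```

```text
(no output)
```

View pics/s3.png

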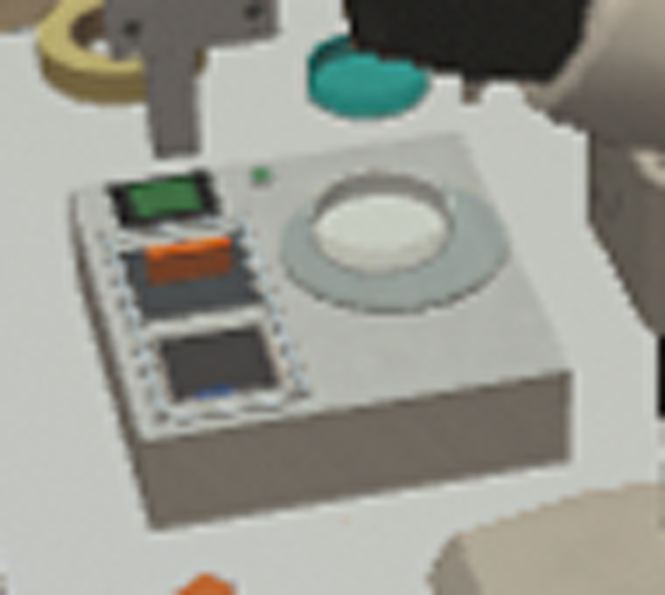

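The key shows at (215,392) exactly as before the press, so it is up. The rib is at (190,258) and the tool is beyond it. I'll go down.

Emit:
jog_arm(rows=[[[0, 0, 0.8, 0, 0, 0, 1], [0, 0, 1, 0, 0, 0, 1], [0, 0, 1, 0, 0, 0, 1], [0, 0, 0.7, 0, 0, 0, 1], [0, 0, 0.3, 0, 0, 0, 1], [0, 0, 0, 0, 0, 0, 1], [0, 0, 0, 0, 0, 0, 1], [0, 0, 0, 0, 0, 0, 1], [0, 0, 0, 0, 0, 0, 1], [0, 0, 0, 0, 0, 0, 1]]])

```text
time_s: 14.3
ee_pos: [0.4508, 0.2383, 0.0581]
orientation: [-180.0, -0.0, 0.1]
ft_force: [0.2, -0.6, -0.6]
gripper_width: 0.0005
```

Emit:
jog_arm(rows=[[[0, 0.6, 0, 0, 0, 0, 1], [0, 0.8, 0, 0, 0, 0, 1], [0, 0.9, 0, 0, 0, 0, 1], [0, 0.9, 0, 0, 0, 0, 1], [0, 0.9, 0, 0, 0, 0, 1], [0, 0.9, 0, 0, 0, 0, 1], [0, 0.9, 0, 0, 0, 0, 1], [0, 0.6, 0, 0, 0, 0, 1], [0, 0.2, 0, 0, 0, 0, 1], [0, 0.1, 0, 0, 0, 0, 1]]])

```text
time_s: 15.3
ee_pos: [0.4509, 0.1701, 0.0579]
orientation: [-180.0, -0.0, 0.1]
ft_force: [1.6, 2.2, -0.3]
gripper_width: 0.0004
```

Emit:
jog_arm(rows=[[[0, 0.1, 0, 0, 0, 0, 1], [0, 0.1, 0, 0, 0, 0, 1], [0, 0.1, 0, 0, 0, 0, 1], [0, 0.1, 0, 0, 0, 0, 1], [0, 0, 0, 0, 0, 0, 1], [0, 0, 0, 0, 0, 0, 1], [0, 0, 0, 0, 0, 0, 1], [0, 0, 0, 0, 0, 0, 1], [0, 0, 0, 0, 0, 0, 1], [0, 0, 0, 0, 0, 0, 1]]])

```text
time_s: 16.3
ee_pos: [0.4507, 0.1662, 0.0578]
orientation: [180.0, 0.0, 0.1]
ft_force: [1.0, 0.8, 1.0]
gripper_width: 0.0006
```

Emit:
jog_arm(rows=[[[0, 0.1, 0, 0, 0, 0, 1], [0, 0.1, 0, 0, 0, 0, 1], [0, 0.1, 0, 0, 0, 0, 1], [0, 0, 0, 0, 0, 0, 1], [0, 0, 0, 0, 0, 0, 1], [0, 0, 0, 0, 0, 0, 1], [0, 0, 0, 0, 0, 0, 1], [0, 0, 0, 0, 0, 0, 1], [0, 0, 0, 0, 0, 0, 1], [0, 0, 0, 0, 0, 0, 1]]])

```text
time_s: 17.3
ee_pos: [0.4511, 0.1648, 0.0586]
orientation: [-179.9, -0.1, 0.2]
ft_force: [-4.1, 8.2, 13.0]
gripper_width: 0.0008
```

Emit:
jog_arm(rows=[[[0, -0.3, 0, 0, 0, 0, 1], [0, -0.7, 0, 0, 0, 0, 1], [0, -1, 0, 0, 0, 0, 1], [0, 0, -1, 0, 0, 0, 1], [0, 0, -2, 0, 0, 0, 1], [0, 0, -2, 0, 0, 0, 1], [0, -2, -2, 0, 0, 0, 1], [0, -2, 0, 0, 0, 0, 1], [0, -2, 0, 0, 0, 0, 1], [0, 0, 0, 0, 0, 0, 1]]])

```text
time_s: 18.3
ee_pos: [0.4502, 0.2457, 0.1287]
orientation: [-179.9, -0.0, 0.3]
ft_force: [0.0, -0.6, 0.1]
gripper_width: 0.0009
```

```bash
python3 - <<'E'
from h import *
f=r.read_camera('side')['frame'];cv2.imwrite('pics/s4f.png',f);cv2.imwrite('pics/s4.png',cv2.resize(f[130:215,225:320],None,fx=7,fy=7,interpolation=cv2.INTER_CUBIC))
p=[.4998,.1997,.0057]
for t in(0,.002,.004):
    a=proj('side',s2w(p,[[-.05-.018,-.05+t,.0675],[-.05+.018,-.05+t,.0675]]));print(t,((a-[225,130]+.5)*7).round(1).tolist())
print(r.observe()['ft_force'])
E
```

```text
0 [[173.7, 332.4], [259.5, 318.9]]
0.002 [[172.8, 329.6], [258.5, 316.2]]
0.004 [[171.9, 326.9], [257.6, 313.5]]
[ 0.44069355 -0.39010085  0.46287302]
```

View pics/s4.png

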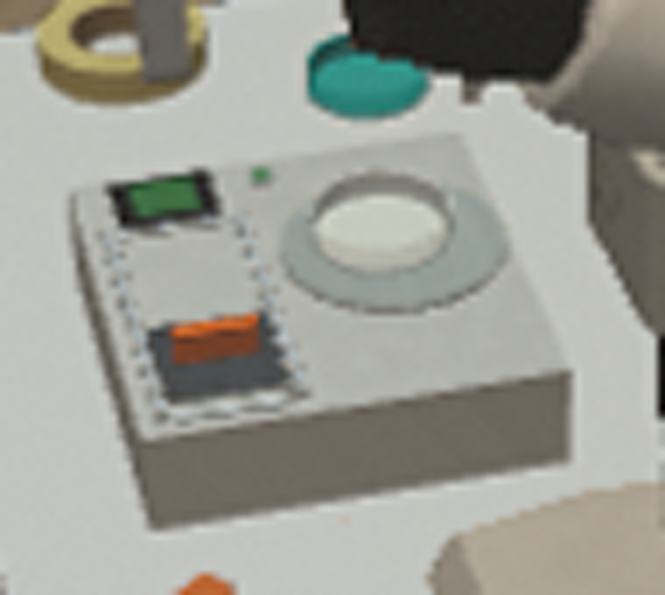

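View pics/s4f.png

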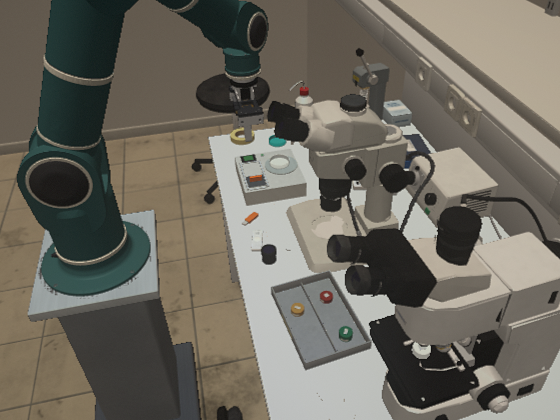

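```bash
python3 - <<'E'
from h import *
p=[.4998,.1997,.0057]
t=np.linspace(-.005,.07,151)
# mid of visible rib (top+front face approx): centroid model height ~0.062
A=proj('side',s2w(p,np.c_[0*t-.05,-.05+t-.0025,0*t+.0615]));A=(A-[225,130]+.5)*7-.5
for n in('sidec','s3','s4'):
    f=cv2.imread(f'pics/{n}.png').astype(float);w=np.clip(f[...,2]-f[...,0]-40,0,None);w[:200]=0;w[420:]=0;w[:, :120]=0;w[:,320:]=0
    y,x=np.mgrid[:f.shape[0],:f.shape[1]];c=[(w*x).sum()/w.sum(),(w*y).sum()/w.sum()]
    d=np.hypot(*(A-c).T);i=d.argmin();print(n,np.round(c,2),'t',t[i],d[i].round(2),'row-based',np.interp(-c[1],-A[::-1,1][::-1],t) )
E
```

```text
sidec [213.87 327.81] t 0.009000000000000005 0.33 row-based 0.009181039272421218
s3 [187.69 253.32] t 0.06600000000000002 1.5 row-based 0.06551121195466302
s4 [214.4  332.92] t 0.005500000000000002 1.28 row-based 0.005435345775556152
```

```bash
python3 - <<'E'
from workcell import r
s=r.observe();print(s['time_s'],s['ft_force'],s['qd']);print(r.sign_off())
E
```

```text
18.35 [ 0.44069355 -0.39010085  0.46287302] [ 1.51695905 -0.31222064  1.0181493   1.07551753 -0.01415344 -0.38300755
  0.83056643]
the job is handed in; nothing more can be done
None
```

I tared the scale in the order asked and handed it in at 18.35 s. No verdict is reported, so what follows rests on my own checks.

- **Shutter open:** I pushed the rib with the closed fingers until it met the hard stop at about 9 N. The picture showed the well fully uncovered.
- **Key:** I pressed it right down onto its stop, with the fingertips at z ≈ 0.0205, and held it for over 1.4 s. The readings were 38 N and then 30 N, more force than needed but on the fingertips only. After release, the key looked the same as before the press.
- **Shutter closed:** I pushed the rib back to its stop, where I read about 8 N. In the images the rib had moved 60.1 mm from the open position, against 60 mm nominal. The absolute position from that same image check read about 5 mm open at both ends, which I put down to a constant offset in my simple model. On the last push I also read 13 N vertically, which I did not look into; I backed off after it.
- **At hand-in:** The gripper was clear of everything, with force readings near zero. The dish was in the same place in the side view. The tray, pucks, loupe and USB stick looked unmoved in the last full side picture, though I did not measure them.

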